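# Fit a fresh exhaust filter to the air manifold of the ultramicrotome table

## Task

The air manifold of the ultramicrotome's vibration-damped table needs a fresh exhaust filter. Take the clean one (white element, blue caps) from the wooden stand and push its stem straight down into the push-in fitting in the middle of the manifold, past the seal until it bottoms, without ramming it; then give it a short upward tug, so that the collet draws out and bites, and let go with the filter still in place. Leave the dirty brown filter and the other things on the bench as they are.

Things in the scene. Friction and masses are not known exactly. Their poses are not given: they have to be found in the camera images.
- filter: fresh exhaust filter, about 100 g: rigid grey stem 16 mm in diameter, 54 mm long (lowest 4 mm tapers to 13 mm), below a round body 28 mm in diameter, 60 mm tall, white ribbed element between blue caps; 114 mm in all. Origin: centre of the stem's lower end; z along the axis towards the body. It stands upright in one of the stand's two holes; grip it by the body
- used_filter: the used filter: same shape and size, brown element and grey caps, in the other hole of the stand. Same origin. Leave it there
- port (a point): centre of the open fitting's mouth = top of its blue collet ring as pushed in, 102 mm above the bench; z up, y along the manifold. Bore 17.5 mm. Below the mouth the stem meets the collet's teeth (some 13 mm down, 3 to 5 N), the rubber seal (26 to 31 mm down, 10 to 15 N to get past, then half of that) and at last the hard tube stop (36 to 50 mm down: it differs from fitting to fitting)
- collet (a joint): height of the blue collet ring: 0 = pushed in (as it starts), 0.003 m = drawn fully out. Pushing the stem in keeps it at 0; pulling the stem up with 6 to 12 N draws it out together with the stem (3 to 4 mm), and its teeth then hold the stem against a pull of 30 N
- manifold: fixed aluminium air manifold, 56 x 150 x 48 mm. In the middle of its top the open push-in fitting: an upright grey sleeve 34 mm across on a brass hexagon, blue collet ring on top. 55 mm to either side a low port with a red plug (68 mm high). Gauge and knob on its front. Origin: centre of its underside; x away from its front, y along it
- stand: the fixed plywood stand, 60 x 160 x 59 mm, with two holes 19 mm wide and 47 mm deep, 50 mm either side of its middle along its y. The filters' stem ends stand 12 mm above the bench. Origin: centre of its underside
- duster: a spray duster can 62 mm in diameter and 170 mm tall, upright. Origin: centre of its underside
- calibrator: a small blue and white instrument box, 75 x 100 x 38 mm. Origin: centre of its underside
- dish: a closed clear dish 90 mm in diameter, 15 mm tall. Origin: centre of its underside
Things that resemble listed ones, but are neither listed nor needed, are in the scene too. What is shaped like the filter but red is not meant.

How it is judged (in metres and radians):
On the way, in this order (a step that is already met when the one before it is completed fails the run):
1. the fresh filter's stem is bottomed in the fitting: its end within 1.5 mm of the tube stop (distance between filter and tube_stop_c0 below 0.0035 m and horizontal distance between filter and port below 0.0025 m), for 0.1 s.
2. it has been tugged: the collet is drawn out by more than 2 mm, with the stem's end still within 6 mm of the tube stop (value of joint collet above 0.002 m and distance between filter and tube_stop_c0 below 0.008 m), for 0.1 s.
At the end, for the whole second after the job is handed in: the fresh filter stands upright (within 3.5 degrees) and at rest in the fitting, its stem's end within 6 mm of the tube stop, the collet still drawn out by more than 1.5 mm (distance between filter and tube_stop_c0 below 0.008 m and horizontal distance between filter and port below 0.003 m and angle between filter's own z axis and vertical below 0.06 rad and value of joint collet above 0.0015 m and linear speed of filter below 0.01 m/s); the robot touches nothing.
It fails at once if the stem is rammed onto the tube stop with more than 25 N (contact force between filter and tube_stop_c0 above 25 N).
It fails at once if the used filter is moved by more than 15 mm (distance of used_filter from where it was at the start of the episode above 0.015 m).
It fails at once if the duster can is moved by more than 20 mm or tipped (distance of duster from where it was at the start of the episode above 0.02 m or angle between duster's own z axis and vertical above 0.2 rad).
It fails at once if the instrument box is moved by more than 20 mm (distance of calibrator from where it was at the start of the episode above 0.02 m).
It fails at once if the dish is moved by more than 20 mm (distance of dish from where it was at the start of the episode above 0.02 m).
It also fails if it takes over 48 s, if anything falls off the work surface, if the arm or the gripper's body presses on something with over 40 N, if the wrist force passes 120 N, or if a joint passes its speed limit or range.

## Robot

A 7-joint arm with a two-finger parallel gripper is mounted at the origin on the work surface. World frame = base frame: x ahead of the robot, y to its left, z up, the work surface at z = 0. Lengths are in m, angles in degrees, forces in N, time in s.
With the tool pointing down it reaches from about 0.375 to 0.925 m from the base axis. Payload 3.1 kg.
Tool frame: the origin (TCP) lies midway between the tips of the shut fingers; the grasp point (between the pads) lies bot.pinch_z behind it (bot.pinch_z is the distance from the TCP to the grasp point, in m); z points along the fingers, y is the line along which they close (so a half turn about z gives the same grasp; the last joint's range is limited). The gripper opens to 85 mm and grips with 20 to 120 N. Pads are 22 mm wide; open, the fingers measure 114 mm over their backs; the gripper's body (76 mm by 85 mm) begins 54 mm behind the grasp point. The pads swing forward as they close: fully open they stand 13 mm farther back than shut.
Start: joints at [70.371, 21.939, 2.515, 91.553, -1.026, 66.532, -2.859], TCP at [0.158, -0.631, 0.231] pointing down, gripper open.
Joint ranges: [-149.38, 149.38], [-23.57, 123.04], [-84.95, 90], [0, 143.3], [-89.99, 269.99], [3.08, 112.72], [-163.45, 163.45]. Speed limits (degrees/s): [159.86, 159.86, 180, 180, 180, 180, 180].

## Interface

Orientations are given as [roll, pitch, yaw] about the fixed x, y, z axes, in that order (R = Rz(yaw) Ry(pitch) Rx(roll)).
In Python, from plant import bot gives the robot as it stands. The module is installed in compiled form; this text tells all that it offers.
- The arm moves only by the tool carry_out, never from a script. Its argument "motion" is a list of rows, each a list of 4 numbers: the shift along the tool's x, y, z in cm, then the turn about the tool's z in units of 8 degrees (1.0 is 8 degrees). In form: [[dx, dy, dz, twist], ...]. A call has 1 to 8 rows; each row is the pose to reach, as a shift and turn from the pose commanded when the call began, along the tool's axes at that moment; what a row does not reach only later rows make up. A row lasts 1/10 s, in which the tool goes at most 50 mm and 8.59 degrees, less where a joint would pass 70% of its speed; a pose out of reach is approached as far as the arm can. A call with a gripper value outside its range is refused whole. "gripper" is the closure, from 0 (fully open) to 1 (shut), set as the call begins (left out, the last holds). The fingers move at their own pace and stop on an object; "newtons" is the grip in N (left out, the last holds). Time passes only in rows, so rows that repeat a pose let the fingers close. It gives the time, the measured TCP pose, the force, the opening and the grip force at its end, in the units of the state.
- bot.get_state(): the state, without advancing time (a new reading comes with each control period).
- bot.read_camera(name): name is "scene" or "top" or "wrist"; returns a dict with "image" (420x560x3 uint8, red, green, blue), "fx", "fy", "cx", "cy" (pixels), "world_to_cam" (4x4, takes a point from world to camera coordinates). Camera axes: x right, y up, looking along -z (the intrinsics and any distortion apply to the point x, -y, -z); pixel columns grow to the right and rows downward; lengths in m; the calibration is good to about 2 mm. A picture is of the moment at which its call begins. There is no depth.
- bot.close_job(): hands the job in; it is judged then, once.
Trained networks look in the newest picture that a camera, given by its name, has taken for a name from the list of things; names that differ only in an ending like _2 or _b are one class to them, and where a whole thing is asked for, a point or a joint stands for the part that bears it (a point fixed in the world has none). Each returns a list of dicts, best first, with "p" (0 to 1); they miss things now and then, are a little off and sometimes report something else, mostly with a low value. They report only what shows in the picture. A call takes as long as a camera call. They do not tell look-alikes from the thing itself.
- bot.boxes_of(camera, query): "position" ([x, y, z] in m, in world coordinates, good to about 4 mm: the middle of the surface that is visible of it).
- bot.mark_of(camera, query): "position" ([x, y, z] in m, in world coordinates, good to about 4 mm: a listed point, or the origin of a listed thing).
The state is a dict: "clock": time; "joint_positions": joint angles; "joint_velocities": joint speeds; "joint_efforts": joint torques, N m; "eef_pos": TCP position; "orientation": TCP orientation; "wrist_force": force on the tool from outside, world axes, zero at the start; "wrist_torque": the same for the moment, N m; "width": finger opening in m; "gripper_force": force on a finger pad.
Only numpy, scipy, OpenCV 4.12 (cv2) and the standard library are available. Lean on these libraries where they do the work, as an engineer would, in place of code of your own. Each camera call takes 0.05 s, during which the arm holds its last target. There are 200 camera calls.

## Working session

There is one attempt and no reset: what is moved stays moved. The work goes in short steps, Python scripts to look and compute and a tool call to move; the robot and the scene stay as the last step left them, time stands still between calls to the robot, and variables do not carry over. Pictures are saved under pics/ and viewed, at most 11 in all, crops included, and the job is handed in when it is done.

Besides the shell and the picture viewer there is one more tool, called after ">>>" by a JSON object that holds its "api" and its "payload". carry_out: Moves the arm, as the interface text tells. Its arguments: {"type":"object","properties":{"motion":{"type":"array"},"gripper":{"type":"number"},"newtons":{"type":"number"}},"required":["motion"]}

```bash
mkdir -p pics; python3 - <<'E'
from plant import bot
import cv2
s=bot.get_state();print(s['clock'],s['eef_pos'],s['orientation'],s['width'],s['wrist_force'],bot.pinch_z)
for c in ("scene","top"):
    r=bot.read_camera(c);cv2.imwrite(f"pics/{c}0.png",r["image"][:,:,::-1])
    for q in ("filter","used_filter","port","manifold","stand","duster","calibrator","dish"):
        try:
            print(c,q,[(round(d["p"],2),[round(float(v),4) for v in d["position"]]) for d in bot.mark_of(c,q)][:4])
        except Exception as e: print(c,q,e)
print(bot.get_state()['clock'])
E
```

```text
0.0 [ 0.15726755 -0.62969737  0.22986998] [-1.79847059e+02  8.18140436e-03  1.40275211e+01] 0.08529525487424457 [-0.59906837 -0.20820652  0.45432636] 0.0187
scene filter [(0.95, [0.5276, 0.0053, -0.0021]), (0.9, [0.4101, 0.2226, 0.0002])]
scene used_filter []
scene port [(0.67, [0.3989, -0.0062, 0.0006]), (0.59, [0.5734, -0.1683, 0.1037])]
scene manifold [(0.79, [0.5747, -0.1746, 0.002])]
scene stand [(0.56, [0.5387, 0.1593, -0.0003])]
scene duster [(0.77, [0.7233, 0.3159, 0.0037])]
scene calibrator [(0.93, [0.4004, -0.0089, 0.0037])]
scene dish [(0.85, [0.719, 0.0325, -0.0005])]
top filter [(0.64, [0.4093, 0.2241, -0.0051]), (0.62, [0.5257, 0.01, 0.0021]), (0.46, [0.5163, 0.1176, 0.0094])]
top used_filter [(0.66, [0.5588, 0.2129, 0.0127])]
top port [(0.94, [0.5738, -0.1727, 0.106]), (0.5, [0.5583, 0.2104, 0.0126])]
top manifold [(0.63, [0.5749, -0.1711, 0.0022])]
top stand [(0.86, [0.5388, 0.1625, 0.0041])]
top duster [(0.6, [0.7213, 0.3177, -0.0027])]
top calibrator [(0.7, [0.4009, -0.0091, -0.0002]), (0.38, [0.5739, -0.1701, 0.0023])]
top dish [(0.77, [0.7183, 0.0339, -0.002])]
0.9
```

View pics/scene0.png

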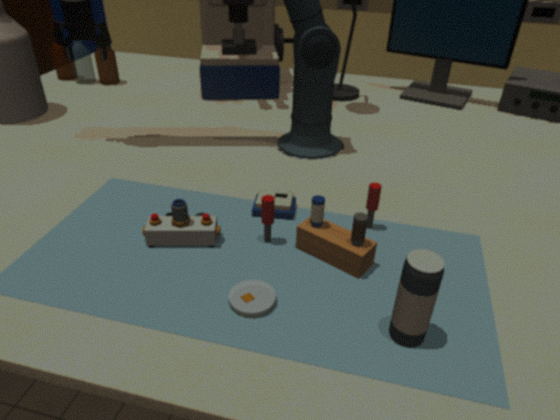

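View pics/top0.png

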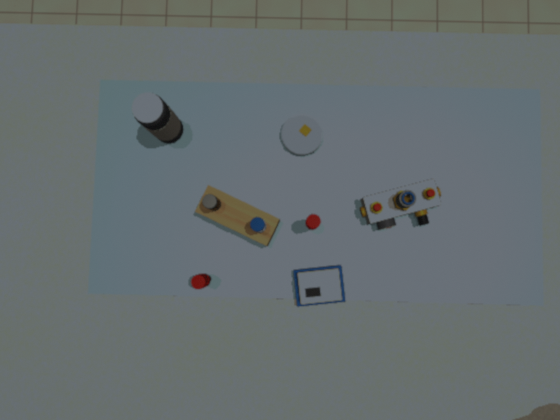

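The candidates are, in the top picture: the fresh filter with a blue cap (258,225), the used one with a grey cap (210,203), and red look-alikes at (313,221) and (200,281). In the scene picture, the white body with a blue cap is at (318,210), the brown one at (359,230), and the red ones at (268,218) and (374,203). My choice is the white and blue one near (0.516, 0.118). The open fitting is at top (406,199). I'll check this in one close crop and refine the position.

```bash
cat > h.py <<'E'
import numpy as np, cv2
from scipy.spatial.transform import Rotation as R
from plant import bot
def project(cam,P):
    q=cam["world_to_cam"]@np.append(P,1); return np.array([cam["cx"]+cam["fx"]*q[0]/-q[2], cam["cy"]-cam["fy"]*q[1]/-q[2]])
def at_height(cam,uv,z):
    M=np.linalg.inv(cam["world_to_cam"]); d=M[:3,:3]@[(uv[0]-cam["cx"])/cam["fx"],-(uv[1]-cam["cy"])/cam["fy"],-1]
    o=M[:3,3]; return o+d*(z-o[2])/d[2]
def shift(P,yaw=None):
    s=bot.get_state(); r=R.from_euler('xyz',s["orientation"],degrees=True)
    d=r.inv().apply(np.array(P)-s["eef_pos"])*100
    tw=None if yaw is None else -((yaw-s["orientation"][2]+90)%180-90)/8
    return d.round(2),tw
E
python3 - <<'E'
from h import *
sc=cv2.imread("pics/scene0.png"); tp=cv2.imread("pics/top0.png")
a=cv2.resize(sc[170:280,250:400],None,fx=2.6,fy=2.6,interpolation=2)
b=cv2.resize(tp[165:275,185:335],None,fx=2.6,fy=2.6,interpolation=2)
cv2.imwrite("pics/crop.png",np.hstack([a,b]))
cam=bot.read_camera("top"); im=cv2.imread("pics/top0.png")
hsv=cv2.cvtColor(im,cv2.COLOR_BGR2HSV)
for nm,(u0,v0,u1,v1),z in (("fresh",(240,208,276,242),.126),("port",(394,186,419,212),.102)):
    m=cv2.inRange(hsv,(98,120,30),(125,255,255)); k=np.zeros_like(m);k[v0:v1,u0:u1]=m[v0:v1,u0:u1]
    p=np.argwhere(k)[:,::-1]; (c,r)=cv2.minEnclosingCircle(p.astype(np.float32)); print(nm,len(p),p.mean(0),c,r,at_height(cam,c,z),at_height(cam,p.mean(0),z))
print(at_height(cam,(376.5,207.5),.068),at_height(cam,(430,193.5),.068), at_height(cam,(210,203),.126))
print(cam["world_to_cam"],cam["fx"],bot.read_camera("wrist")["world_to_cam"])
print(shift((.516,.118,.2),-24.3),shift((.516,.118,.2),65.7))
E
```

```text
fresh 140 [257.02142857 224.        ] (257.0, 224.0) 6.708303928375244 [0.51811423 0.11484994 0.126     ] [0.51811526 0.11481005 0.126     ]
port 59 [407.91525424 197.89830508] (407.8143005371094, 197.88571166992188) 6.186884880065918 [ 0.57678359 -0.17038794  0.102     ] [ 0.57676429 -0.17058064  0.102     ]
[ 0.5598567  -0.11658029  0.068     ] [ 0.5903974 -0.2219955  0.068    ] [0.55510683 0.20395509 0.126     ]
[[ 0.02644477 -0.99960906 -0.00907799  0.04851965]
 [ 0.99626819  0.02560784  0.08242527 -0.55754634]
 [-0.08216058 -0.01122383  0.9965559  -1.0205252 ]
 [ 0.          0.          0.          1.        ]] 504.3683301178375 [[ 2.41408940e-01 -9.70423398e-01  3.90659055e-04 -6.50660563e-01]
 [ 9.34941827e-01  2.32474410e-01 -2.68028784e-01  3.38075114e-02]
 [ 2.60010585e-01  6.50697879e-02  9.63410825e-01 -3.79931486e-01]
 [ 0.00000000e+00  0.00000000e+00  0.00000000e+00  1.00000000e+00]]
(array([ 52.92, -63.94,   3.13]), np.float64(4.791209974165387)) (array([ 52.92, -63.94,   3.13]), np.float64(-6.458790025834613))
```

View pics/crop.png

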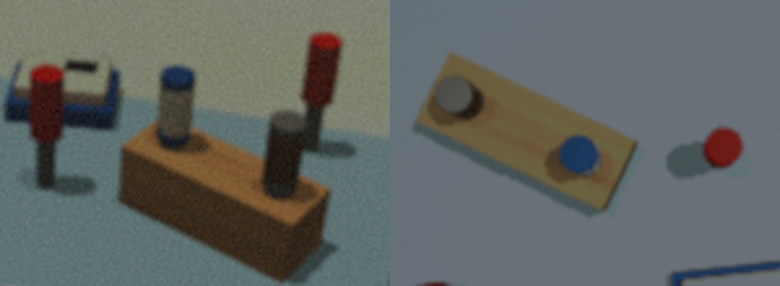

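The crop confirms it: the white element with blue caps is at the stand's hole nearer the robot (crop 178,105 and 580,155). Brown and grey is in the other hole, and the red ones stand free. Fresh filter ≈ (0.517, 0.116), port ≈ (0.576, -0.170). I'm starting to move.

>>> {"api": "carry_out", "payload": {"motion": [[2,-2.4,0,-0.4],[5,-6,0,-0.8],[8.5,-10.3,0,-1.3],[12,-14.5,0,-1.8],[15.5,-18.7,0,-2.3],[19,-23,0,-2.8],[22,-26.6,0,-3.1],[24,-29,0,-3.4]], "gripper": 0, "newtons": 40}}

```text
clock: 1.8
eef_pos: [0.3208, -0.2892, 0.2317]
orientation: [179.9, 0.0, 41.3]
wrist_force: [1.4, -0.2, -0.2]
width: 0.0851
gripper_force: 0.0
```

```bash
python3 - <<'E'
from h import *
s=bot.get_state();print(s['clock'],s['eef_pos'],s['orientation'],s['joint_positions'])
print(shift((.517,.116,.20),65.7))
E
```

```text
1.8 [ 0.32078524 -0.28915843  0.23165667] [1.79930790e+02 4.22724428e-03 4.13319176e+01] [ 52.06461427  -1.52675793 -15.19693878 119.31505938  -0.43215011
  62.09212093 -11.5934437 ]
(array([ 41.49, -17.47,   3.14]), np.float64(-3.046010298213041))
```

>>> {"api": "carry_out", "payload": {"motion": [[3,-1.3,0,-0.4],[7,-3,0,-0.8],[11.5,-4.8,0,-1.2],[16,-6.7,0,-1.6],[20.5,-8.6,0,-2],[25,-10.5,0,-2.4],[29.5,-12.4,0,-2.8],[34,-14.3,0,-3.05]]}}

```text
clock: 2.6
eef_pos: [0.4823, 0.0421, 0.2318]
orientation: [179.9, 0.0, 65.7]
wrist_force: [1.4, -1.6, -0.3]
width: 0.0853
gripper_force: 0.0
```

>>> {"api": "carry_out", "payload": {"motion": [[0,0,0,0],[0,0,0,0],[0,0,0,0]]}}

```text
clock: 2.9
eef_pos: [0.4812, 0.0391, 0.231]
orientation: [-180.0, 0.1, 65.5]
wrist_force: [-0.2, 0.2, -0.1]
width: 0.0855
gripper_force: 0.0
```

```bash
python3 - <<'E'
from h import *
s=bot.get_state();print(s['clock'],s['eef_pos'],s['orientation'],s['wrist_force'])
cam=bot.read_camera("wrist"); cv2.imwrite("pics/w1.png",cam["image"][:,:,::-1])
print(project(cam,(.517,.116,.126)))
for q in("filter","used_filter","stand"): print(q,[(round(d["p"],2),np.round(d["position"],4)) for d in bot.mark_of("wrist",q)][:3])
print(shift((.517,.116,.20),65.7))
E
```

```text
2.9 [0.48115319 0.03914235 0.2310279 ] [-1.79981004e+02  6.57178084e-02  6.55218085e+01] [-0.20927938  0.24596679 -0.06149636]
[274.46440547  99.8161514 ]
filter [(0.91, array([ 0.4072,  0.2242, -0.0044])), (0.81, array([0.5168, 0.1168, 0.0126])), (0.81, array([ 0.527 ,  0.0108, -0.002 ]))]
used_filter [(0.56, array([0.5566, 0.2039, 0.0146])), (0.22, array([ 0.5767, -0.1674,  0.0006]))]
stand [(0.64, array([ 0.5399,  0.1614, -0.0038]))]
(array([8.51, 0.04, 3.12]), np.float64(-0.031218449377337976))
```

View pics/w1.png

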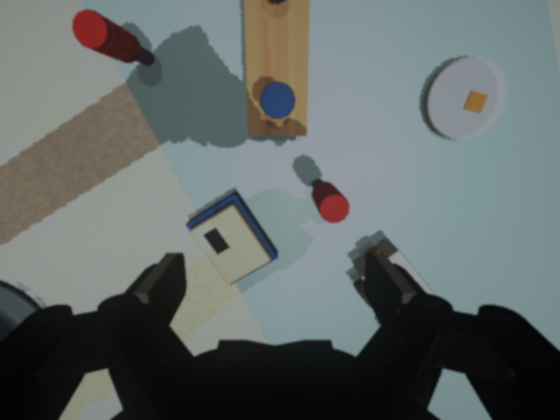

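The cap is at (277,99.5) against a predicted (274.5,99.8), so it's about 1 mm off. I'll go above it and descend.

>>> {"api": "carry_out", "payload": {"motion": [[3,0.1,0,0],[6,0.2,0,0],[8.5,0.2,0,0],[8.5,0.2,3,0],[8.5,0.2,7,0],[8.5,0.2,11,0],[8.5,0.2,14,0],[8.5,0.2,15,0]]}}

```text
clock: 3.9
eef_pos: [0.5155, 0.115, 0.0778]
orientation: [-179.7, 0.3, 65.5]
wrist_force: [-0.1, 0.1, 0.6]
width: 0.085
gripper_force: 0.0
```

>>> {"api": "carry_out", "payload": {"motion": [[0,0,0,0],[0,0,0,0],[0,0,0,0],[0,0,0,0],[0,0,0,0],[0,0,0,0],[0,0,0,0],[0,0,0,0]], "gripper": 1, "newtons": 60}}

```text
clock: 4.7
eef_pos: [0.5199, 0.1177, 0.0833]
orientation: [179.8, -0.1, 65.6]
wrist_force: [-1.3, 0.4, 5.0]
width: 0.0268
gripper_force: 58.6
```

>>> {"api": "carry_out", "payload": {"motion": [[0,0,-1,0],[0,0,-2.5,0],[0,0,-4.5,0],[0,0,-7,0],[0,0,-9.5,0],[0,0,-12,0],[0,0,-14,0],[0,0,-14,0]]}}

```text
clock: 5.5
eef_pos: [0.5207, 0.118, 0.2255]
orientation: [179.6, -0.2, 65.6]
wrist_force: [1.2, -0.1, -0.5]
width: 0.0266
gripper_force: 59.3
```

```bash
python3 - <<'E'
from h import *
s=bot.get_state();print(s['clock'],s['eef_pos'],s['orientation'],s['wrist_force'],s['width'])
print(shift((.576,-.170,s['eef_pos'][2]),65.7))
cam=bot.read_camera("scene"); cv2.imwrite("pics/s2.png",cv2.resize(cam["image"][120:290,120:400,::-1],None,fx=2.5,fy=2.5))
E
```

```text
5.5 [0.5206826  0.11804434 0.22546703] [179.62630766  -0.21182301  65.63260643] [ 1.22057083 -0.14169908 -0.5014591 ] 0.026594502617953635
(array([-2.396e+01,  1.692e+01,  2.000e-02]), np.float64(-0.008424195903163678))
```

View pics/s2.png

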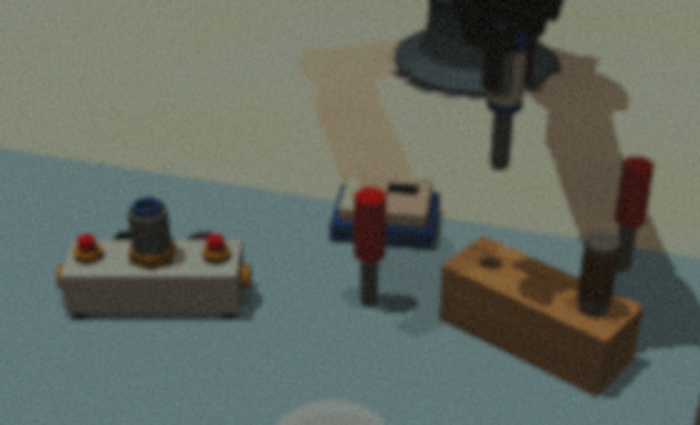

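The filter is held upright, with its stem end clear of everything (crop 500,165). Moving over to the port at (148,205).

>>> {"api": "carry_out", "payload": {"motion": [[-2,1.4,0,0],[-5,3.5,0,0],[-8.5,6,0,0],[-12,8.5,0,0],[-16,11.3,0,0],[-20,14.1,0,0],[-22.5,15.9,0,0],[-24,16.9,0,0]]}}

```text
clock: 6.35
eef_pos: [0.5718, -0.1756, 0.2192]
orientation: [-179.8, 0.1, 65.3]
wrist_force: [0.0, -0.0, -1.1]
width: 0.0266
gripper_force: 59.3
```

>>> {"api": "carry_out", "payload": {"motion": [[0,0,1,0],[0,0,2,0],[0,0,2.5,0],[0,0,2.5,0],[0,0,2.5,0]]}}

```text
clock: 6.85
eef_pos: [0.5734, -0.1692, 0.1961]
orientation: [-180.0, -0.0, 65.8]
wrist_force: [0.1, 0.3, 0.2]
width: 0.0268
gripper_force: 59.3
```

```bash
python3 - <<'E'
from h import *
s=bot.get_state();print(s['clock'],s['eef_pos'],s['orientation'],s['wrist_force'],s['width'])
cs={}
for c in("scene","top","wrist"):
    cs[c]=cam=bot.read_camera(c); 
    for q in("filter","port"): print(c,q,[(round(d["p"],2),np.round(d["position"],4)) for d in bot.mark_of(c,q)][:3])
    print(c,project(cam,(.576,-.170,.102)),project(cam,[*s['eef_pos'][:2],s['eef_pos'][2]-.071]))
crop=[]
for c in cs:
    p=project(cs[c],(.576,-.170,.115)); im=cs[c]["image"][:,:,::-1]
    u,v=np.clip(p.astype(int),[50,50],[509,369]); print(c,u,v)
    crop.append(cv2.resize(im[v-50:v+50,u-33:u+33],None,fx=4,fy=4,interpolation=2))
cv2.imwrite("pics/p3.png",np.hstack(crop)); np.save("cams.npy",cs,allow_pickle=True)
E
```

```text
6.85 [ 0.57335787 -0.16915285  0.19612361] [-1.79966634e+02 -2.07166729e-02  6.58081593e+01] [0.0951076  0.30169257 0.20718818] 0.026759352212613722
scene filter [(0.98, array([ 0.4064,  0.2273, -0.0018])), (0.72, array([ 0.5754, -0.1749,  0.1247])), (0.69, array([ 0.528 ,  0.0108, -0.0013]))]
scene port [(0.65, array([ 0.5764, -0.1717,  0.1021]))]
scene [179.11846514 200.64497998] [178.91835343 190.60200157]
top filter [(0.54, array([0.526 , 0.0107, 0.0017])), (0.44, array([ 0.7219,  0.316 , -0.0044])), (0.37, array([ 0.5715, -0.1728,  0.1206]))]
top port [(0.66, array([ 0.5758, -0.1739,  0.1035]))]
top [407.60822405 198.28814936] [410.012476 198.402694]
wrist filter [(0.96, array([ 0.5706, -0.1686,  0.1255])), (0.85, array([ 0.5272,  0.0129, -0.0041]))]
wrist port [(0.86, array([ 0.5777, -0.1728,  0.1051]))]
wrist [275.43827438 204.95230971] [271.88277568 213.52020062]
scene 178 195
top 409 197
wrist 275 209
```

View pics/p3.png

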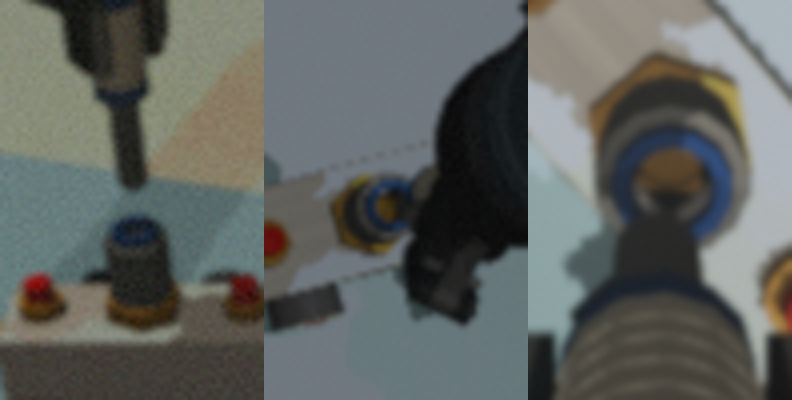

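The wrist view shows the stem (crop 658,250) close to the port ring at (672,182), a little left of it. I'll go lower so that parallax shrinks, then zoom.

>>> {"api": "carry_out", "payload": {"motion": [[0,0.2,0.5,0],[0,0.2,1,0],[0,0.2,1.5,0],[0,0.2,1.5,0],[0,0.2,1.5,0]]}}

```text
clock: 7.8
eef_pos: [0.5749, -0.1719, 0.1808]
orientation: [-179.9, 0.0, 65.6]
wrist_force: [0.1, 0.2, -0.9]
width: 0.0268
gripper_force: 59.3
```

```bash
python3 - <<'E'
from h import *
s=bot.get_state();print(s['clock'],s['eef_pos'],s['orientation'],s['wrist_force'])
r=R.from_euler('xyz',s["orientation"],degrees=True); tip=s['eef_pos']+r.apply([0,0,.0713]); print(tip)
out=[]
for c,n in(("wrist",45),("scene",22)):
    cam=bot.read_camera(c); P=np.array([.576,-.170,.102]); p=project(cam,P); u,v=p.astype(int)
    print(c,(u-n,v-n),400/(2*n),"port",p,"tip",project(cam,tip),"J port mm toolx,y",[project(cam,P+r.apply(e))-p for e in([.001,0,0],[0,.001,0])])
    im=cam["image"][v-n:v+n,u-n:u+n,::-1]; im=cv2.fastNlMeansDenoisingColored(np.ascontiguousarray(im),None,4,4,5,15)
    out.append(cv2.resize(cv2.convertScaleAbs(im,alpha=1.6),(400,400),interpolation=2))
cv2.imwrite("pics/z4.png",np.hstack(out))
E
```

```text
7.8 [ 0.57489767 -0.17194483  0.18079086] [-1.79948429e+02  5.63607056e-04  6.56322162e+01] [ 0.09788496  0.22714571 -0.92509694]
[ 0.57483892 -0.17191899  0.10949089]
wrist (np.int64(228), np.int64(165)) 4.444444444444445 port [273.84432686 210.27085164] tip [273.46211013 215.91797623] J port mm toolx,y [array([-0.00233554, -1.23883695]), array([ 1.2898189 , -0.00135434])]
scene (np.int64(157), np.int64(178)) 9.090909090909092 port [179.11846514 200.64497998] tip [178.14823552 197.18748691] J port mm toolx,y [array([0.31731843, 0.16497819]), array([-0.36641018,  0.19052085])]
```

View pics/z4.png

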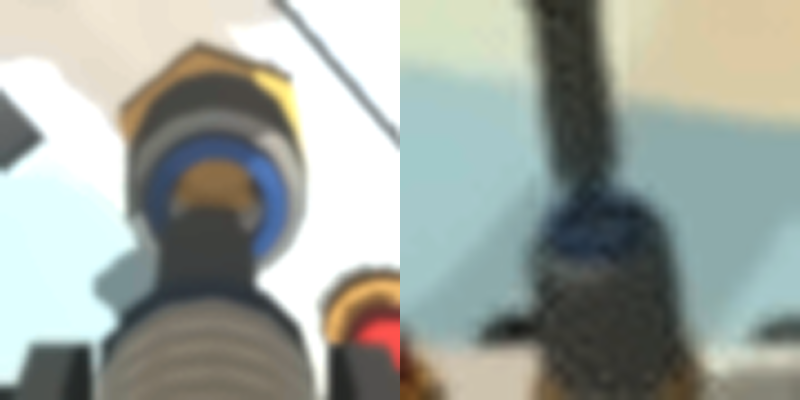

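The wrist zoom shows the ring centre at crop (217,205), the stem centre line at x≈207 and the stem's front edge at y≈207. That puts the stem end about 4 mm short in tool x and 2 mm short in tool y. I'll correct that and look again.

>>> {"api": "carry_out", "payload": {"motion": [[0.2,0.1,0,0],[0.42,0.18,0.2,0],[0.42,0.18,0.3,0],[0.42,0.18,0.3,0],[0.42,0.18,0.3,0]]}}

```text
clock: 8.4
eef_pos: [0.5785, -0.169, 0.1782]
orientation: [-180.0, 0.0, 65.6]
wrist_force: [-0.5, 0.6, -1.7]
width: 0.0267
gripper_force: 59.3
```

```bash
python3 - <<'E'
from h import *
s=bot.get_state();print(s['clock'],s['eef_pos'],s['orientation'],s['wrist_force'])
r=R.from_euler('xyz',s["orientation"],degrees=True); tip=s['eef_pos']+r.apply([-.0028,0,.0713]); print(tip)
out=[]
for c,n in(("wrist",45),("scene",22)):
    cam=bot.read_camera(c); P=np.array([.577,-.1714,.102]); p=project(cam,P); u,v=p.astype(int)
    print(c,(u-n,v-n),400/(2*n),"port",p,"tip",project(cam,tip),"z",project(cam,P+[0,0,.001])-p)
    im=cam["image"][v-n:v+n,u-n:u+n,::-1]; im=cv2.fastNlMeansDenoisingColored(np.ascontiguousarray(im),None,4,4,5,15)
    out.append(cv2.resize(cv2.convertScaleAbs(im,alpha=1.6 if c=="wrist" else 2.2),(400,400),interpolation=2))
cv2.imwrite("pics/z5.png",np.hstack(out))
E
```

```text
8.4 [ 0.57848351 -0.16897707  0.17819078] [-1.79988354e+02  3.46590200e-03  6.56265069e+01] [-0.48069481  0.59098496 -1.69134619]
[ 0.57731302 -0.17152547  0.10689095]
wrist (np.int64(228), np.int64(172)) 4.444444444444445 port [273.08166626 217.5077829 ] tip [273.49359065 219.46867113] z [-0.00680817  0.39824216]
scene (np.int64(156), np.int64(178)) 9.090909090909092 port [178.29930146 200.78567676] tip [177.94282744 198.86769743] z [-0.04837221 -0.40477413]
```

View pics/z5.png

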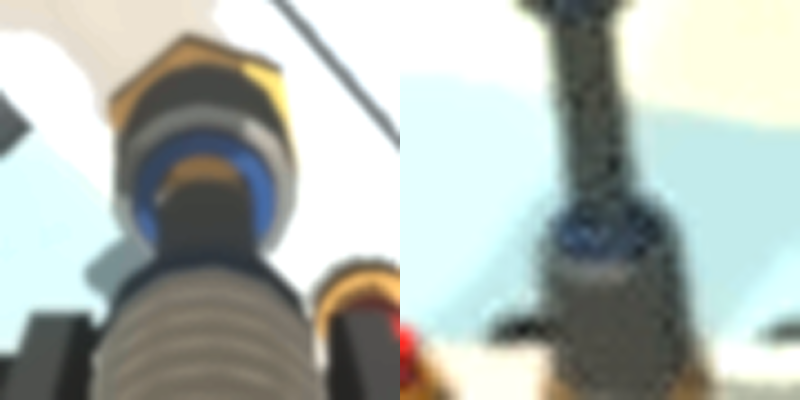

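The stem is now nearly concentric with the ring: stem centre x≈206 against ring x≈204, and about 1 mm short in tool x. I'll nudge it and descend gently with force checks.

>>> {"api": "carry_out", "payload": {"motion": [[0.08,0,0.1,0],[0.08,0,0.3,0],[0.08,0,0.5,0],[0.08,0,0.7,0],[0.08,0,0.9,0],[0.08,0,1.0,0],[0.08,0,1.0,0]]}}

```text
clock: 9.2
eef_pos: [0.5787, -0.1682, 0.168]
orientation: [-180.0, 0.0, 65.6]
wrist_force: [0.4, -0.5, -1.2]
width: 0.0268
gripper_force: 59.3
```

>>> {"api": "carry_out", "payload": {"motion": [[0,0,0.2,0],[0,0,0.4,0],[0,0,0.5,0],[0,0,0.6,0],[0,0,0.6,0]]}}

```text
clock: 9.7
eef_pos: [0.5788, -0.1682, 0.1621]
orientation: [-180.0, -0.0, 65.6]
wrist_force: [0.1, -0.8, -0.7]
width: 0.0267
gripper_force: 59.4
```

>>> {"api": "carry_out", "payload": {"motion": [[0,0,0.2,0],[0,0,0.4,0],[0,0,0.5,0],[0,0,0.6,0],[0,0,0.6,0]]}}

```text
clock: 10.2
eef_pos: [0.579, -0.1684, 0.1565]
orientation: [180.0, 0.0, 65.6]
wrist_force: [-0.6, -0.4, 1.8]
width: 0.0269
gripper_force: 59.7
```

```bash
python3 - <<'E'
from h import *
s=bot.get_state();print(s['clock'],s['eef_pos'],s['wrist_force'],s['wrist_torque'])
out=[]
for c,n in(("wrist",60),("scene",30)):
    cam=bot.read_camera(c); p=project(cam,np.array([.577,-.1714,.11])); u,v=p.astype(int)
    im=cam["image"][v-n:v+n,u-n:u+n,::-1]
    out.append(cv2.resize(cv2.convertScaleAbs(im,alpha=1.8),(400,400),interpolation=2))
cv2.imwrite("pics/z6.png",np.hstack(out))
E
```

```text
10.2 [ 0.57896647 -0.16840054  0.15650146] [-0.63658966 -0.43850573  1.77068872] [-9.68540779e-02  3.03511357e-01 -2.79098115e-04]
```

View pics/z6.png

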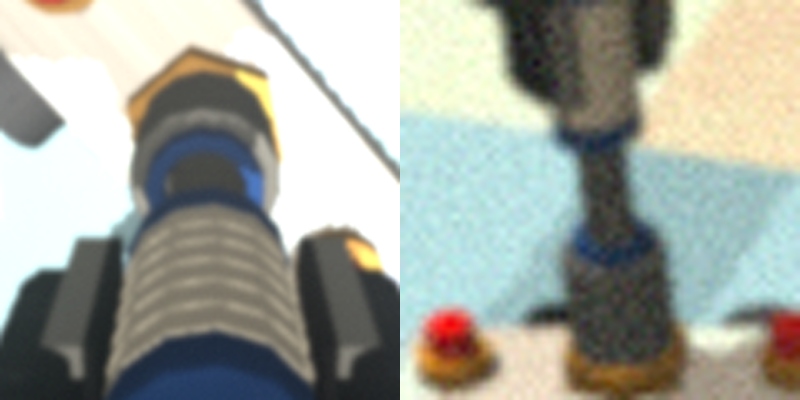

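The stem is inside the ring in both views (wrist 205,175; scene 605,235), and the teeth force is light. Pushing on toward the seal.

>>> {"api": "carry_out", "payload": {"motion": [[0,0,0.2,0],[0,0,0.4,0],[0,0,0.6,0],[0,0,0.7,0],[0,0,0.8,0],[0,0,0.8,0]]}}

```text
clock: 10.9
eef_pos: [0.5789, -0.1683, 0.1481]
orientation: [180.0, -0.0, 65.6]
wrist_force: [-0.6, -0.8, 2.4]
width: 0.0271
gripper_force: 59.6
```

>>> {"api": "carry_out", "payload": {"motion": [[0,0,0.1,0],[0,0,0.2,0],[0,0,0.3,0],[0,0,0.3,0]]}}

```text
clock: 11.3
eef_pos: [0.5788, -0.1684, 0.1453]
orientation: [-180.0, 0.0, 65.6]
wrist_force: [-2.0, -1.1, 3.4]
width: 0.027
gripper_force: 59.9
```

>>> {"api": "carry_out", "payload": {"motion": [[0,0,0.1,0],[0,0,0.2,0],[0,0,0.3,0],[0,0,0.3,0]]}}

```text
clock: 11.7
eef_pos: [0.5789, -0.1683, 0.1426]
orientation: [180.0, 0.0, 65.6]
wrist_force: [-2.3, -1.3, 5.7]
width: 0.0268
gripper_force: 60.3
```

>>> {"api": "carry_out", "payload": {"motion": [[0,0,0.1,0],[0,0,0.2,0],[0,0,0.2,0]]}}

```text
clock: 12.0
eef_pos: [0.579, -0.1684, 0.1409]
orientation: [180.0, 0.0, 65.6]
wrist_force: [-3.3, -0.3, 6.5]
width: 0.0266
gripper_force: 60.4
```

>>> {"api": "carry_out", "payload": {"motion": [[0,0,0.1,0],[0,0,0.2,0],[0,0,0.2,0]]}}

```text
clock: 12.3
eef_pos: [0.579, -0.1684, 0.139]
orientation: [180.0, 0.0, 65.6]
wrist_force: [-3.3, -0.0, 6.9]
width: 0.0267
gripper_force: 60.4
```

>>> {"api": "carry_out", "payload": {"motion": [[0,0,0.05,0],[0,0,0.1,0],[0,0,0.1,0]]}}

```text
clock: 12.6
eef_pos: [0.579, -0.1684, 0.1381]
orientation: [180.0, 0.0, 65.6]
wrist_force: [-3.3, -1.0, 7.1]
width: 0.0266
gripper_force: 60.4
```

>>> {"api": "carry_out", "payload": {"motion": [[0,0,0.05,0],[0,0,0.1,0],[0,0,0.1,0]]}}

```text
clock: 12.9
eef_pos: [0.579, -0.1684, 0.1371]
orientation: [180.0, 0.0, 65.6]
wrist_force: [-2.4, 0.5, 6.8]
width: 0.0266
gripper_force: 60.4
```

>>> {"api": "carry_out", "payload": {"motion": [[0,0,0.05,0],[0,0,0.1,0],[0,0,0.1,0]]}}

```text
clock: 13.2
eef_pos: [0.579, -0.1684, 0.1361]
orientation: [180.0, 0.0, 65.6]
wrist_force: [-4.0, -0.3, 7.4]
width: 0.027
gripper_force: 60.4
```

>>> {"api": "carry_out", "payload": {"motion": [[0,0,0.05,0],[0,0,0.1,0],[0,0,0.1,0]]}}

```text
clock: 13.5
eef_pos: [0.579, -0.1684, 0.1354]
orientation: [180.0, 0.0, 65.6]
wrist_force: [-3.2, -0.1, 9.2]
width: 0.0268
gripper_force: 60.6
```

>>> {"api": "carry_out", "payload": {"motion": [[0,0,0.05,0],[0,0,0.1,0],[0,0,0.1,0]]}}

```text
clock: 13.8
eef_pos: [0.5791, -0.1684, 0.1353]
orientation: [180.0, 0.1, 65.6]
wrist_force: [-4.6, -0.6, 12.9]
width: 0.0266
gripper_force: 61.0
```

>>> {"api": "carry_out", "payload": {"motion": [[0,0,0.05,0],[0,0,0.1,0],[0,0,0.1,0]]}}

```text
clock: 14.1
eef_pos: [0.5792, -0.1683, 0.1353]
orientation: [180.0, 0.1, 65.6]
wrist_force: [-6.3, 0.2, 16.5]
width: 0.0268
gripper_force: 61.5
```

>>> {"api": "carry_out", "payload": {"motion": [[0,0,0.05,0],[0,0,0.1,0],[0,0,0.1,0]]}}

```text
clock: 14.4
eef_pos: [0.5793, -0.1684, 0.1353]
orientation: [180.0, 0.1, 65.6]
wrist_force: [-7.5, 0.2, 21.5]
width: 0.0268
gripper_force: 62.0
```

```bash
python3 - <<'E'
from h import *
s=bot.get_state();print(s['clock'],s['eef_pos'],s['wrist_force'])
out=[]
for c,n in(("wrist",60),("scene",30)):
    cam=bot.read_camera(c); p=project(cam,np.array([.577,-.1714,.11])); u,v=p.astype(int)
    im=cam["image"][v-n:v+n,u-n:u+n,::-1]
    out.append(cv2.resize(cv2.convertScaleAbs(im,alpha=1.8),(400,400),interpolation=2))
cv2.imwrite("pics/z7.png",np.hstack(out))
E
```

```text
14.4 [ 0.57928249 -0.16837173  0.13525591] [-7.47987458  0.21540081 21.46093417]
```

View pics/z7.png

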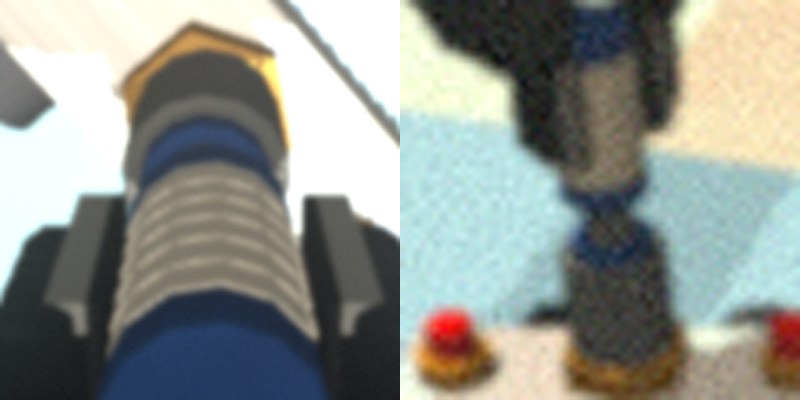

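The stop is confirmed: the stem stalls at 38 mm depth, with the body 15 mm above the ring (scene 600,215). Now I'll relieve the push and tug upward in steps.

>>> {"api": "carry_out", "payload": {"motion": [[0,0,-0.2,0],[0,0,-0.4,0],[0,0,-0.5,0],[0,0,-0.6,0],[0,0,-0.6,0]]}}

```text
clock: 15.0
eef_pos: [0.5787, -0.1685, 0.1358]
orientation: [-180.0, -0.0, 65.6]
wrist_force: [1.7, -2.6, -5.2]
width: 0.0265
gripper_force: 59.4
```

>>> {"api": "carry_out", "payload": {"motion": [[0,0,-0.05,0],[0,0,-0.1,0],[0,0,-0.1,0]]}}

```text
clock: 15.3
eef_pos: [0.5787, -0.1684, 0.1376]
orientation: [-180.0, 0.0, 65.6]
wrist_force: [1.5, -2.2, -8.5]
width: 0.0267
gripper_force: 59.4
```

>>> {"api": "carry_out", "payload": {"motion": [[0,0,-0.05,0],[0,0,-0.1,0],[0,0,-0.1,0]]}}

```text
clock: 15.6
eef_pos: [0.5787, -0.1683, 0.1391]
orientation: [-180.0, 0.0, 65.6]
wrist_force: [2.3, -2.6, -8.1]
width: 0.0265
gripper_force: 59.4
```

>>> {"api": "carry_out", "payload": {"motion": [[0,0,-0.05,0],[0,0,-0.1,0],[0,0,-0.1,0]]}}

```text
clock: 15.9
eef_pos: [0.5785, -0.1683, 0.1393]
orientation: [-180.0, -0.0, 65.6]
wrist_force: [4.2, -3.2, -14.2]
width: 0.027
gripper_force: 59.8
```

The collet bites: force rises to 14 N without any motion. I'll ease the pull, release, and retreat straight up.

>>> {"api": "carry_out", "payload": {"motion": [[0,0,0.1,0],[0,0,0.2,0],[0,0,0.2,0]]}}

```text
clock: 16.2
eef_pos: [0.5788, -0.1682, 0.1391]
orientation: [-180.0, 0.0, 65.6]
wrist_force: [0.4, -2.6, -5.5]
width: 0.0266
gripper_force: 60.8
```

>>> {"api": "carry_out", "payload": {"motion": [[0,0,0,0],[0,0,0,0],[0,0,0,0],[0,0,0,0],[0,0,0,0],[0,0,0,0],[0,0,0,0],[0,0,0,0]], "gripper": 0}}

```text
clock: 17.0
eef_pos: [0.5788, -0.1682, 0.1382]
orientation: [-180.0, -0.0, 65.6]
wrist_force: [-0.3, -0.4, 0.5]
width: 0.0852
gripper_force: 0.0
```

>>> {"api": "carry_out", "payload": {"motion": [[0,0,-1,0],[0,0,-3,0],[0,0,-6,0],[0,0,-9,0],[0,0,-12,0],[0,0,-14,0],[0,0,-14,0],[0,0,-14,0]]}}

```text
clock: 17.8
eef_pos: [0.579, -0.1682, 0.2789]
orientation: [179.9, 0.0, 65.6]
wrist_force: [-0.7, -0.8, -0.1]
width: 0.0853
gripper_force: 0.0
```

```bash
python3 - <<'E'
from h import *
s=bot.get_state();print(s['clock'],s['eef_pos'],s['wrist_force'],s['width'])
out=[]
for c,n in(("wrist",100),("scene",35)):
    cam=bot.read_camera(c); p=project(cam,np.array([.577,-.1714,.13])); u,v=np.clip(p.astype(int),n,[560-n,420-n])
    im=cam["image"][v-n:v+n,u-n:u+n,::-1]
    out.append(cv2.resize(cv2.convertScaleAbs(im,alpha=1.8),(400,400),interpolation=2))
cv2.imwrite("pics/z8.png",np.hstack(out))
E
```

```text
17.8 [ 0.57902056 -0.16817746  0.27888709] [-0.66205913 -0.7944152  -0.13486214] 0.08533101588875969
```

View pics/z8.png

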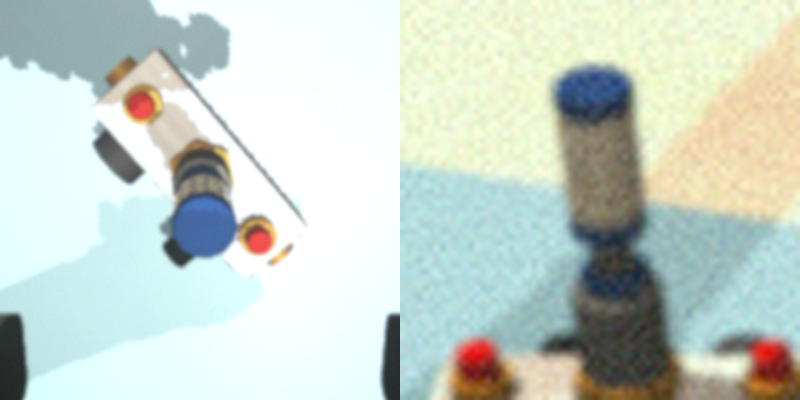

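The filter stands in the fitting (scene 600,160), in line with the sleeve. The collet ring is drawn out and the gripper is well clear. Handing in.

```bash
python3 -c "
from plant import bot
print(bot.close_job())"
```

```text
the job is handed in; nothing more can be done
None
```

I pushed the fresh filter into the fitting until it bottomed about 38 mm down, tugged it until the collet bit (it held 14 N without moving), released it, and handed the job in at about 18 s; no verdict came back.

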